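# Pack the coaxial test kit

### The arm

A 7-joint arm with a two-finger parallel gripper is mounted at the origin on the work surface. World frame = base frame: x ahead of the robot, y to its left, z up, the work surface at z = 0. Lengths are in m, angles in rad, forces in N, time in s.
With the tool pointing down it reaches from about 0.375 to 0.925 m from the base axis. Payload 3.1 kg.
Tool frame: the origin (TCP) lies between the finger pads; the fingertips stand 19 mm ahead of it and the grasp point (between the pads) is the TCP; z points along the fingers, y is the line along which they close (so a half turn about z gives the same grasp; the last joint's range is limited). The gripper opens to 85 mm and grips with 20 to 120 N. Pads are 22 mm wide; open, the fingers measure 114 mm over their backs; the gripper's body (76 mm by 85 mm) begins 54 mm behind the grasp point. The pads swing forward as they close: fully open they stand 13 mm farther back than shut.
Start: joints at [1.056, 0.383, 0.044, 1.598, -0.018, 1.161, -0.05], TCP at [0.263, -0.594, 0.25] pointing down, gripper open.
Joint ranges: [-2.61, 2.61], [-0.41, 2.15], [-1.48, 1.57], [0, 2.5], [-1.57, 4.71], [0.05, 1.97], [-2.85, 2.85]. Speed limits (rad/s): [2.79, 2.79, 3.14, 3.14, 3.14, 3.14, 3.14].

### API

Orientations are given as a unit quaternion [x, y, z, w].
In Python, from bench import move_ptp, movel, move_j, move_gripper, pause, inverse_kinematics, read_camera, camera_params, MotionError, sign_off, look_for, tip_of, read_time_s, read_qpos, read_joint_vel, read_effort, read_eef_pos, read_tcp_rot, read_ft_force, read_ft_torque, read_finger_gap, read_grasp_force gives the robot as it stands. Calls block until the motion is done:
- move_ptp(position, orientation): joint-space move of the TCP to a pose.
- movel(position, orientation=None, speed=0.15): straight line of the TCP; orientation=None keeps the orientation; speed is the mean speed in m/s.
- move_j(angles): joint-space move.
- move_gripper(opening, effort=None): finger opening in m; effort is the grip in N (None keeps the last); returns when the fingers have stopped.
- pause(seconds).
- inverse_kinematics(position, orientation): joint angles nearest the present ones, or None.
- read_camera(name): name is "side" or "top" or "wrist"; returns the picture (480x640x3 uint8, red, green, blue); there is no depth.
- camera_params(name): a dict with "K" (3x3 intrinsics, pixels), "camera_from_world" (4x4, takes a point from world to camera coordinates). Camera axes: x right, y down, z forward; pixel columns grow to the right and rows downward; lengths in m; the calibration is good to about 2 mm. A picture is of the moment at which its call begins: read the wrist's pose just before it. camera_params takes no time and is no camera call; for the wrist camera it gives the pose at the moment of the call.
A pose or a line that the arm cannot do raises MotionError and nothing moves.
- sign_off(): hands the job in; it is judged then, once.
Trained networks look in the newest picture that a camera, given by its name, has taken for a name from the list of things; names that differ only in an ending like _2 or _b are one class to them, and where a whole thing is asked for, a point or a joint stands for the part that bears it (a point fixed in the world has none). Each returns a list of dicts, best first, with "confidence" (0 to 1); they miss things now and then, are a little off and sometimes report something else, mostly with a low value. They report only what shows in the picture. A call takes as long as a camera call. They do not tell look-alikes from the thing itself.
- look_for(camera, name): "at" ([column, row] in pixels, amid what is visible of it).
- tip_of(camera, name): "at" ([column, row] in pixels: a listed point, or the origin of a listed thing).
Readings, each from a call of its own:
- read_time_s(): time.
- read_qpos(): joint angles.
- read_joint_vel(): joint speeds.
- read_effort(): joint torques, N m.
- read_eef_pos(): TCP position.
- read_tcp_rot(): TCP orientation.
- read_ft_force(): force on the tool from outside, world axes, zero at the start.
- read_ft_torque(): the same for the moment, N m.
- read_finger_gap(): finger opening in m.
- read_grasp_force(): force on a finger pad.
Only numpy, scipy, OpenCV 4.12 (cv2) and the standard library are available. Lean on these libraries where they do the work, as an engineer would, in place of code of your own. Each camera call takes 0.05 s, during which the arm holds its last target. There are 200 camera calls.

### The job

Pack the four coaxial test parts scattered on the bench into the open kit case, each upright and fully down in the well that matches its outline: the finned round dummy load in the larger round well, the slim adapter in the smaller round well, the square attenuator in the square well and the coupler bar in the long slot. Set them down, do not drop them. The smooth capacitor and the screw terminal strip look similar but are not part of the kit: leave them standing where they are.

Things in the scene. Friction and masses are not known exactly. Their poses are not given: they have to be found in the camera images.
- load: Dummy load: aluminium cylinder with ring-shaped cooling fins all the way up, 40 mm diameter, 45 mm high, with one threaded steel coaxial connector (16 mm diameter, 14 mm high) in the middle of its top; about 160 g. Stands upright and loose on the bench. Origin: centre of its underside; z up.
- attenuator: Attenuator: square finned aluminium block 36 x 36 x 42 mm high, with one threaded steel coaxial connector (16 mm diameter, 14 mm high) in the middle of its top; about 140 g. Stands upright and loose on the bench. Origin: centre of its underside; z up, x and y square to its sides.
- coupler: Directional coupler: aluminium bar 74 x 25 x 30 mm high with a steel coaxial connector (16 mm diameter, 10 mm long, 15 mm up) on each end, 94 mm long over all, and a third connector (16 mm diameter, 14 mm high) on its top, 20 mm from the middle towards +x; about 150 g. Lies flat and loose on the bench. Origin: centre of its underside; z up, x along the bar.
- adapter: Coaxial adapter: slim steel cylinder 26 mm diameter, 40 mm high, with a connector (16 mm diameter, 12 mm high) in the middle of its top; about 120 g. Stands upright and loose on the bench. Origin: centre of its underside; z up.
- capacitor: Look-alike that does not belong in the case: electrolytic capacitor, a smooth aluminium can 40 mm diameter, 50 mm high, with two small screw posts (8 mm diameter, 8 mm high) on a black top. Stands upright and loose on the bench. Origin: centre of its underside; z up.
- strip: Look-alike that does not belong in the case: terminal strip, a grey plastic bar 94 x 25 x 30 mm high with two rows of six screws between seven cross ribs on top and no connectors. Lies loose on the bench. Origin: centre of its underside; z up, x along the bar.
- well_round_large: Grey block 116 x 68 x 11 mm, one of four fixed in a row (70 mm apart, any order) in the open black kit case (walls 18 mm high, lid flat behind). Rim 15 mm above the bench. Central well 7 mm deep, white floor 8 mm above the bench: round, 54 mm diameter (the larger). Origin: centre of its underside, 4 mm below the well floor; z up, x along the 116 mm side, y along the row.
- well_square: Grey block 116 x 68 x 11 mm, one of four fixed in a row (70 mm apart, any order) in the open black kit case (walls 18 mm high, lid flat behind). Rim 15 mm above the bench. Central well 7 mm deep, white floor 8 mm above the bench: square, 48 x 48 mm. Origin: centre of its underside, 4 mm below the well floor; z up, x along the 116 mm side, y along the row.
- well_slot: Grey block 116 x 68 x 11 mm, one of four fixed in a row (70 mm apart, any order) in the open black kit case (walls 18 mm high, lid flat behind). Rim 15 mm above the bench. Central well 7 mm deep, white floor 8 mm above the bench: a long slot, 106 mm along x by 38 mm along y. Origin: centre of its underside, 4 mm below the well floor; z up, x along the 116 mm side, y along the row.
- well_round_small: Grey block 116 x 68 x 11 mm, one of four fixed in a row (70 mm apart, any order) in the open black kit case (walls 18 mm high, lid flat behind). Rim 15 mm above the bench. Central well 7 mm deep, white floor 8 mm above the bench: round, 38 mm diameter (the smaller). Origin: centre of its underside, 4 mm below the well floor; z up, x along the 116 mm side, y along the row.
Not all that is in view belongs to the job. What is shaped like the adapter but blue, pink or yellow is not meant.

How it is judged:
By the outcome, as a careful person would: the job done as asked, in the order asked, and still so for the second after the job is handed in, with the robot touching nothing.
It also fails if it takes over 99 s, if anything falls off the work surface, if the arm or the gripper's body presses on something with over 40 N, if the wrist force passes 120 N, or if a joint passes its speed limit or range.

## Working session

There is one attempt and no reset: what is moved stays moved. The work goes in short steps, each a Python script; the robot and the scene stay as the last script left them, time stands still between calls to the robot, and variables do not carry over. Pictures are saved under pics/ and viewed, at most 14 in all, crops included, and the job is handed in when it is done.

```bash
mkdir -p pics; ls; python3 - <<'E'
from bench import *
import cv2,numpy as np
for c in ["top","side"]:
    im=read_camera(c); cv2.imwrite(f"pics/{c}0.png",im[:,:,::-1])
    p=camera_params(c); print(c,np.round(p["K"],1).tolist(),np.round(p["camera_from_world"],3).tolist())
    for n in ["load","attenuator","coupler","adapter","capacitor","strip","well_round_large","well_square","well_slot","well_round_small"]:
        print(n,[(np.round(d["at"],0).tolist(),round(d["confidence"],2)) for d in look_for(c,n)[:4]], [(np.round(d["at"],0).tolist(),round(d["confidence"],2)) for d in tip_of(c,n)[:4]] if c=="top" else "")
print(read_time_s(),read_tcp_rot())
E
```

```text
pics
top [[447.1, 0.0, 319.8], [0.0, 447.1, 236.9], [0.0, 0.0, 1.0]] [[0.015, -1.0, 0.007, 0.032], [-0.984, -0.016, -0.178, 0.521], [0.178, -0.004, -0.984, 0.705], [0.0, 0.0, 0.0, 1.0]]
load [([180.0, 290.0], 0.87)] [([185.0, 292.0], 0.71)]
attenuator [] [([516.0, 291.0], 0.73)]
coupler [([137.0, 217.0], 0.79)] [([145.0, 218.0], 0.89)]
adapter [([453.0, 287.0], 0.78), ([381.0, 305.0], 0.74), ([419.0, 277.0], 0.67), ([430.0, 234.0], 0.52)] [([427.0, 325.0], 0.83), ([425.0, 236.0], 0.82), ([381.0, 307.0], 0.68), ([448.0, 286.0], 0.66)]
capacitor [([346.0, 289.0], 0.85), ([265.0, 186.0], 0.47)] [([345.0, 288.0], 0.72)]
strip [([250.0, 279.0], 0.82)] [([251.0, 279.0], 0.63)]
well_round_large [([341.0, 182.0], 0.62)] [([342.0, 190.0], 0.91), ([414.0, 278.0], 0.21)]
well_square [([265.0, 188.0], 0.62)] [([266.0, 189.0], 0.67)]
well_slot [([378.0, 184.0], 0.78)] [([250.0, 280.0], 0.41)]
well_round_small [([298.0, 188.0], 0.97)] [([301.0, 189.0], 0.78), ([252.0, 278.0], 0.56)]
side [[553.7, 0.0, 312.2], [0.0, 553.7, 237.8], [0.0, 0.0, 1.0]] [[0.726, -0.688, -0.002, -0.367], [-0.357, -0.374, -0.856, 0.233], [0.588, 0.622, -0.517, 0.652], [0.0, 0.0, 0.0, 1.0]]
load [([185.0, 216.0], 0.82)] 
attenuator [] 
coupler [([218.0, 185.0], 0.85)] 
adapter [([297.0, 302.0], 0.85), ([390.0, 289.0], 0.8), ([348.0, 304.0], 0.76), ([322.0, 336.0], 0.58)] 
capacitor [([281.0, 272.0], 0.67)] 
strip [([229.0, 239.0], 0.79), ([280.0, 274.0], 0.74)] 
well_round_large [([359.0, 236.0], 0.76), ([389.0, 252.0], 0.32)] 
well_square [([306.0, 210.0], 0.85)] 
well_slot [([390.0, 252.0], 0.67)] 
well_round_small [([326.0, 225.0], 0.75), ([232.0, 240.0], 0.5)] 
1.6 [ 9.78355654e-01  2.06930458e-01  3.65251619e-06 -2.37577495e-05]
```

View pics/top0.png

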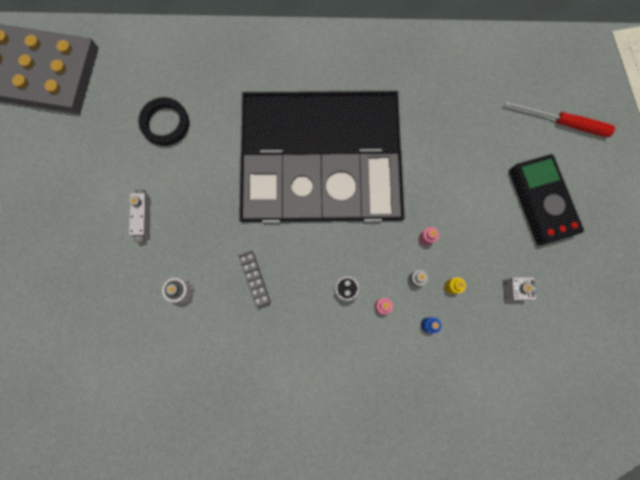

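View pics/side0.png

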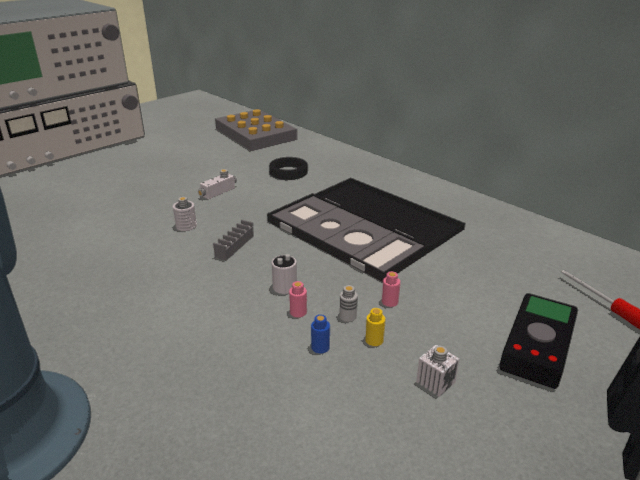

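Top view: finned load at (176,290), coupler with a connector on top at (137,215), grey ringed adapter at (419,277) and attenuator at (524,289). The pink (430,235), (384,306), yellow (456,285) and blue (431,325) adapters are not meant, and neither are the smooth can with two posts (346,289) or the ribbed strip (254,280). The wells are: square (263,187), small round (302,186), large round (341,186), slot (379,186). Next I'll measure by segmentation and confirm with one crop.

```bash
cat > h.py <<'E'
from bench import *
import cv2,numpy as np
from scipy.spatial.transform import Rotation as R
def ray(cam,uv,z,p=None):
    p=p or camera_params(cam); T=np.array(p["camera_from_world"]); Rm=T[:3,:3]; c=-Rm.T@T[:3,3]
    d=Rm.T@np.linalg.solve(np.array(p["K"]),[uv[0],uv[1],1.]); return c+d*(z-c[2])/d[2]
def q(yaw):  # tool down, closing axis (tool y) along angle yaw in the world; half-turn nearest joint centre
    c,s=np.cos(yaw),np.sin(yaw); y=np.array([c,s,0]); z=np.array([0,0,-1.]); x=np.cross(y,z)
    return R.from_matrix(np.c_[x,y,z]).as_quat()
def best(pos,yaw):
    o=[(j,q(a)) for a in (yaw,yaw+np.pi) if (j:=inverse_kinematics(pos,q(a))) is not None]
    return min(o,key=lambda t:abs(t[0][6]))[1]
def blobs(mask,lo=15):
    n,_,s,c=cv2.connectedComponentsWithStats(mask.astype(np.uint8)); return [(c[i],s[i]) for i in range(1,n) if s[i][4]>=lo]
E
python3 - <<'E'
from h import *
im=read_camera("top"); hsv=cv2.cvtColor(im,cv2.COLOR_RGB2HSV)
print("scene white in case")
m=(hsv[...,2]>170)&(hsv[...,1]<50); m[:150]=0;m[220:]=0;m[:,:240]=0;m[:,405:]=0
for c,s in blobs(m,50): print(c.round(1),s.tolist(),ray("top",c,.008).round(4))
g=(hsv[...,0]>8)&(hsv[...,0]<25)&(hsv[...,1]>70)&(hsv[...,2]>90); g[:170]=0
for c,s in blobs(g,8): print("gold",c.round(1),s.tolist(),ray("top",c,.055).round(4))
a=cv2.resize(im[210:345,360:560],None,fx=4,fy=4,interpolation=cv2.INTER_CUBIC)[:,:800]
cv2.imwrite("pics/c1.png",a[:540,:,::-1])
E
```

```text
scene white in case
[379.2 186.1] [369, 159, 22, 55, 1059] [ 0.6228 -0.066   0.008 ]
[262.9 186.9] [251, 175, 25, 24, 578] [0.6177 0.1441 0.008 ]
[340.4 186. ] [326, 174, 29, 26, 590] [0.6218 0.0041 0.008 ]
[301.6 186.2] [292, 178, 20, 18, 282] [0.6202 0.0743 0.008 ]
gold [133.4 200. ] [131, 198, 6, 5, 25] [0.5773 0.355  0.055 ]
gold [432.8 232.7] [430, 230, 6, 6, 25] [ 0.5294 -0.1482  0.055 ]
gold [421.2 276.5] [419, 274, 6, 6, 28] [ 0.4559 -0.127   0.055 ]
gold [456.9 285.1] [444, 277, 23, 17, 153] [ 0.4427 -0.1852  0.055 ]
gold [527.5 287.6] [525, 285, 6, 6, 31] [ 0.4405 -0.3006  0.055 ]
gold [170.9 288.9] [168, 286, 7, 7, 31] [0.4294 0.2809 0.055 ]
gold [385.6 305.3] [383, 303, 6, 6, 29] [ 0.4083 -0.068   0.055 ]
gold [435. 325.] [433, 323, 5, 5, 21] [ 0.3781 -0.1473  0.055 ]
```

View pics/c1.png

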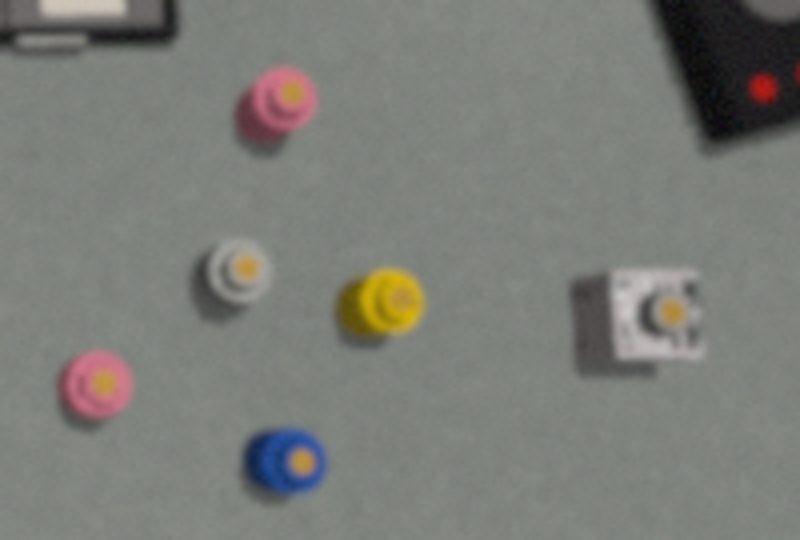

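The crop shows the plain metal ringed adapter at crop (240,270), which is (420,277) in the full image. It is the only uncoloured one, so it is the part meant. The square block with a connector at (657,315) is the attenuator. The well spacing measures exactly 70 mm. Next I'll hover over the load for a closer look.

```bash
cat >> h.py <<'E'
Y=0.024
def gold(ztop,near):
    p=camera_params("wrist"); im=read_camera("wrist"); hsv=cv2.cvtColor(im,cv2.COLOR_RGB2HSV)
    g=(hsv[...,0]>8)&(hsv[...,0]<25)&(hsv[...,1]>70)&(hsv[...,2]>90)
    o=[(np.linalg.norm((w:=ray("wrist",c,ztop,p))[:2]-near),w,c,s[4]) for c,s in blobs(g,30)]
    return im,min(o,key=lambda t:t[0])
E
python3 - <<'E'
from h import *
p=np.array([.4285,.281,.22]); o=best(p,Y); print(o); move_gripper(.07,40); move_ptp(p,o)
im,b=gold(.059,p[:2]); print(b, ray("top",[170.9,288.9],.059)); cv2.imwrite("pics/w1.png",im[:,:,::-1]); print(read_time_s(),read_qpos().round(2),read_eef_pos())
E
```

```text
[0.69857079 0.71554095 0.         0.        ]
(np.float64(0.003093332458959905), array([0.43051219, 0.27865058, 0.059     ]), array([314.54744526, 220.00729927]), np.int32(137)) [0.42913765 0.27963043 0.059     ]
5.1333 [ 0.37  0.39 -1.21  1.91  0.41  1.12 -0.97] [0.42919391 0.28016896 0.2198618 ]
```

View pics/w1.png

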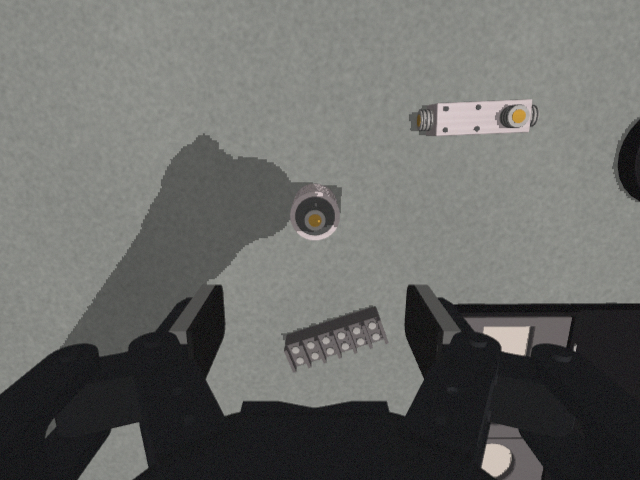

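The wrist view shows the finned load at (314,220), and its position agrees with the top camera within 2 mm. The coupler at (480,115) and the strip at (335,340) are clear of it. Picking the load.

```bash
cat >> h.py <<'E'
ex=np.array([np.cos(Y),np.sin(Y)]); ey=np.array([-np.sin(Y),np.cos(Y)])
W0=np.array([.6206,.0391])  # middle of the row
WELL=dict(square=W0+.105*ey,small=W0+.035*ey,large=W0-.035*ey,slot=W0-.105*ey)
def P(xy,z): return np.array([xy[0],xy[1],z])
def pick(xy,yaw,h,op,effort=40):
    o=best(P(xy,h),yaw); move_gripper(op); move_ptp(P(xy,.12),o); movel(P(xy,h),speed=.1)
    move_gripper(0,effort); g=read_finger_gap(); movel(P(xy,.13),speed=.15); print("gap",g,read_finger_gap(),"F",read_grasp_force(),read_ft_force().round(2),read_time_s())
def place(xy,yaw,h,op):
    o=best(P(xy,h+.01),yaw); move_ptp(P(xy,.13),o); movel(P(xy,h+.022),speed=.15); f0=read_ft_force()
    movel(P(xy,h+.008),speed=.05); z=h+.008+.004
    for d in (.004,.003,.002,.001,0.,-.001):
        movel(P(xy,h+.008+d),speed=.03); f=read_ft_force()-f0
        print(round(d,4),f.round(2),end=" ")
        if f[2]>2.5: break
    move_gripper(op); movel(P(xy,.13),speed=.2); print("done",read_time_s())
E
sed -i 's/    movel(P(xy,h+.008),speed=.05); z=.*$/    movel(P(xy,h+.014),speed=.06)/' h.py
python3 - <<'E'
from h import *
pick([.4298,.2791],Y,.030,.065)
E
```

```text
gap 0.03915482163637551 0.039112730555442045 F 40.34327745437622 [ 0.1  -1.49 -1.52] 8.05
```

```bash
python3 - <<'E'
from h import *
print(WELL); place(WELL["large"],Y,.030,.06)
a=np.array([.4559,-.127]); p=P(a+[0,0],.22); yaw=np.deg2rad(-134)  # image axis 44deg
# image right=-y, down=-x : 44deg image dir -> world (-sin44,-cos44)
d=np.deg2rad(44); yaw=np.arctan2(-np.cos(d),-np.sin(d)); o=best(p,yaw); move_ptp(p,o)
im,b=gold(.052,a); print(b, ray("top",[421.2,276.5],.052)); cv2.imwrite("pics/w2.png",im[:,:,::-1]); print(read_time_s(),read_qpos().round(2))
t=read_camera("top"); cv2.imwrite("pics/t2.png",cv2.resize(t[140:350,230:560],None,fx=2.4,fy=2.4)[:,:800,::-1])
E
```

```text
{'square': array([0.61808024, 0.14406976]), 'small': array([0.61976008, 0.07408992]), 'large': array([0.62143992, 0.00411008]), 'slot': array([ 0.62311976, -0.06586976])}
0.004 [ 0.45 -0.29 -0.42] 0.003 [-0.24 -0.3  -0.17] 0.002 [ 0.25  0.42 -0.82] 0.001 [-0.22  0.44 -0.6 ] 0.0 [-2.69 -0.97  6.61] done 12.4583
(np.float64(0.0019857647575455065), array([ 0.4569983 , -0.12865439,  0.052     ]), array([312.81203008, 218.28571429]), np.int32(133)) [ 0.45616832 -0.12771181  0.052     ]
13.5417 [ 1.42  0.41 -1.42  2.    0.45  1.12  0.61]
```

View pics/w2.png

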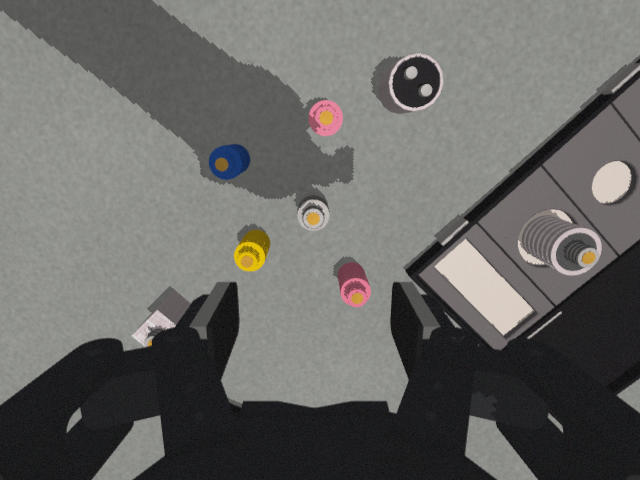

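The wrist view shows the load standing upright in the large well, and the grey adapter at (313,215). Its coloured neighbours lie clear of the horizontal closing line. Picking it, then placing it in the small well and looking at the attenuator.

```bash
python3 - <<'E'
from h import *
d=np.deg2rad(44); yaw=np.arctan2(-np.cos(d),-np.sin(d))
pick([.4566,-.1282],yaw,.030,.046)
place(WELL["small"],Y,.030,.046)
a=np.array([.4405,-.3006]); p=P(a,.22); move_ptp(p,best(p,0.))
im,b=gold(.056,a); print(b); cv2.imwrite("pics/w3.png",im[:,:,::-1]); print(read_time_s(),read_qpos().round(2))
E
```

```text
gap 0.02515156975029937 0.024527398740079805 F 39.30310070514679 [-0.72  0.54 -2.55] 16.55
0.004 [-0.47  1.49 -0.44] 0.003 [-0.37  0.16 -0.45] 0.002 [-0.15 -0.05  0.16] 0.001 [-0.1   0.09 -0.57] 0.0 [-2.09 -0.96  6.14] done 20.7167
(np.float64(0.0010175646420204662), array([ 0.4415097 , -0.30072625,  0.056     ]), array([313.12030075, 219.63157895]), np.int32(133))
22.3333 [ 1.38  0.35 -1.    1.87  0.33  1.1   0.25]
```

View pics/w3.png

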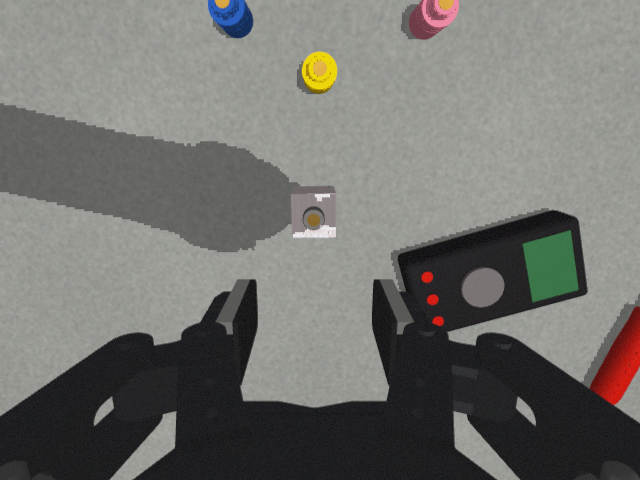

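The attenuator is at (314,213), nearly square to the world (about 1.5–2.5°), with the multimeter about 50 mm clear. Picking it, placing it in the square well, then looking at the coupler.

```bash
python3 - <<'E'
from h import *
pick([.441,-.3007],.03,.030,.058)
place(WELL["square"],Y,.030,.056)
a=np.array([.555,.352]); p=P(a,.22); move_ptp(p,best(p,np.pi/2))
im,b=gold(.044,ray("top",[133.4,200],.044)[:2]); print(b,ray("top",[133.4,200],.044)); cv2.imwrite("pics/w4.png",im[:,:,::-1])
p=camera_params("wrist"); np.save("p4.npy",p); print(read_time_s(),read_qpos().round(2))
hsv=cv2.cvtColor(im,cv2.COLOR_RGB2HSV); m=(hsv[...,2]>170)&(hsv[...,1]<60)
for c,s in blobs(m,200): print(c.round(1),s.tolist(),ray("wrist",c,.03,p).round(4))
E
```

```text
gap 0.03551577002142036 0.03538226979756998 F 40.87614119052887 [-0.79 -0.23 -1.55] 25.2833
0.004 [-0.87 -0.37 -0.71] 0.003 [ 0.42 -1.12 -1.32] 0.002 [-0.18 -0.8  -0.78] 0.001 [-0.53 -0.37 -0.72] 0.0 [-1.96 -2.28  6.62] done 30.1667
(np.float64(0.001971482895225746), array([0.58092571, 0.35785239, 0.044     ]), array([324.41525424, 244.34745763]), np.int32(118)) [0.58007892 0.35963275 0.044     ]
31.2583 [ 0.21  0.8  -1.27  1.57  0.78  1.36  0.42]
[323.3 223.3] [307, 192, 33, 67, 1488] [0.5674 0.3566 0.03  ]
[ 66.1 289.3] [40, 270, 51, 41, 1122] [0.6262 0.1315 0.03  ]
```

View pics/w4.png

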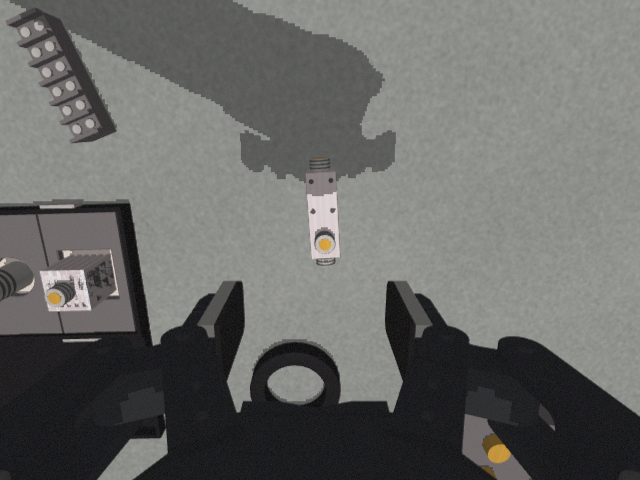

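The coupler's top face runs from (306,172)–(336,171) to (310,260)–(340,259), with the top connector at (324,244). The path around it is clear. Picking and placing it.

```bash
python3 - <<'E'
from h import *
p=np.load("p4.npy",allow_pickle=True).item()
w=[ray("wrist",u,.03,p)[:2] for u in [(306,172),(336,171),(310,260),(340,259)]]
c=np.mean(w,0); d=(w[2]+w[3]-w[0]-w[1])/2; yaw=np.arctan2(d[1],d[0]); n=d/np.linalg.norm(d)
c2=np.array([.5805,.3585])-.02*n; print(c,c2,np.linalg.norm(d),yaw)
assert np.linalg.norm(c-c2)<.006
c=(c+c2)/2
pick(c,yaw+np.pi/2,.029,.045)
im=read_camera("side"); cv2.imwrite("pics/s5.png",cv2.resize(im[60:360,80:480],None,fx=2,fy=2)[:,:,::-1])
E
```

```text
[0.56192432 0.35641083] [0.56052096 0.35758455] 0.07490170522628635 0.04578862208383148
gap 0.02402786216342214 0.023915250425401765 F 40.50294041633606 [ 0.36  0.15 -1.69] 34.2
```

View pics/s5.png

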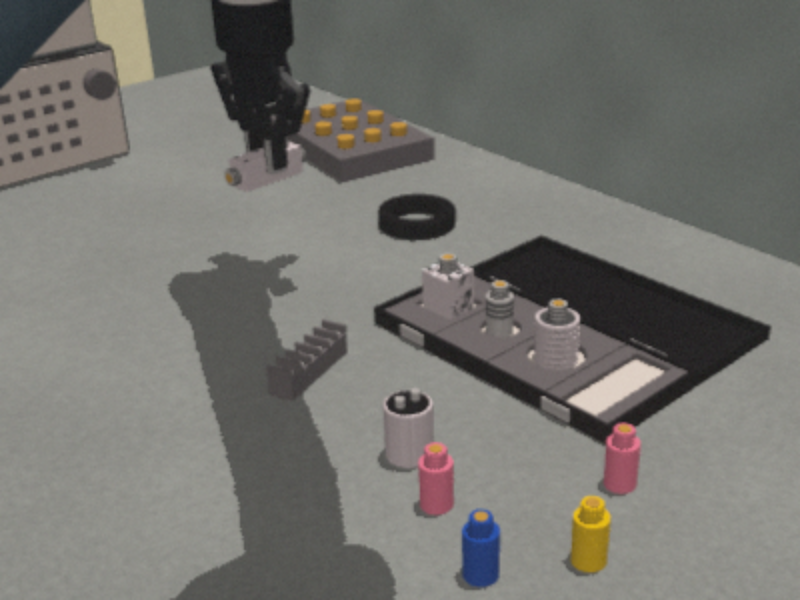

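The three parts stand upright in their wells and the coupler is held level. Placing it in the slot.

```bash
python3 - <<'E'
from h import *
place(WELL["slot"],Y+np.pi/2,.029,.038)
move_ptp(P([.50,-.02],.30),best(P([.5,-.02],.30),Y+np.pi/2)); cv2.imwrite("pics/w6.png",read_camera("wrist")[:,:,::-1])
p=P([.35,-.45],.3); move_ptp(p,best(p,0.))
a=read_camera("side")[170:320,240:440]; b=read_camera("top")[140:290,230:430]
cv2.imwrite("pics/f6.png",cv2.resize(np.hstack([a,b]),None,fx=2,fy=2,interpolation=cv2.INTER_CUBIC)[:,:,::-1]); print(read_time_s())
E
```

```text
0.004 [-0.7  -0.22 -0.93] 0.003 [-1.74  0.89 -0.46] 0.002 [-1.17  1.66 -0.79] 0.001 [-1.65  1.17  0.64] 0.0 [-3.23 -0.84  5.76] done 38.9417
41.625
```

View pics/f6.png

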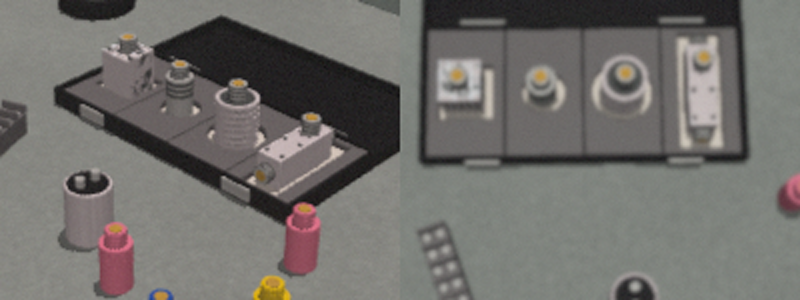

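View pics/w6.png

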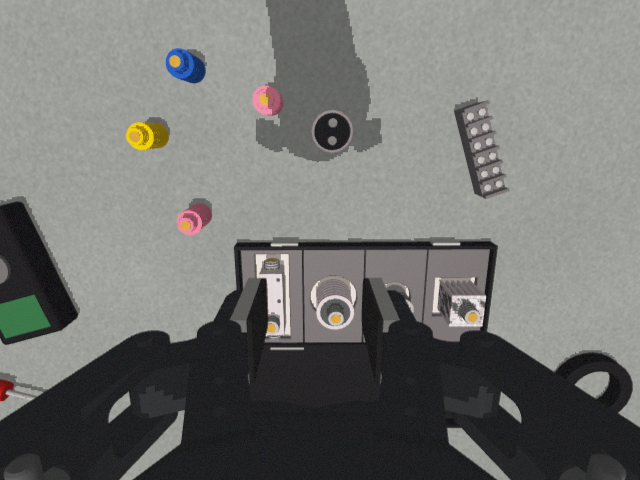

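All four parts are upright and inside their wells: in the top half of the pair at about (459,85), (540,85), (623,85) and (702,90). Each one met the floor at exactly floor height. The capacitor and strip are where they were.

```bash
python3 -c "
from bench import *
print(sign_off())"
```

```text
the job is handed in; nothing more can be done
None
```

All four parts are upright and fully down in their matching wells, the capacitor and terminal strip were left untouched, and the job was handed in at about 42 s of robot time.

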